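# Make up two sampling kits for parchment examination

### The job

Make up two sampling kits from the stock on the conservation bench. First the blue tray: stand the green-capped tube in its small bay and the amber jar (black cap) in its large bay; only then complete the orange tray: stand the yellow-capped tube in its small bay and the cardboard swab box in its large bay. Each thing must stand upright on the tray's floor, inside its bay; leave the red-capped tube, the metal tin and the glass beaker where they stand.

Things in the scene. Friction and masses are not known exactly. Their poses are not given: they have to be found in the camera images.
- tube_green: Sample tube standing on the table: clear round body 26 mm in diameter and 55 mm high with a white paper band, under a green screw cap 28 mm in diameter and 20 mm high; 75 mm high in all, about 40 g. Origin at the centre of its underside, z up along the tube; round, so its yaw means nothing.
- tube_yellow: Sample tube standing on the table: clear round body 26 mm in diameter and 55 mm high with a white paper band, under a yellow screw cap 28 mm in diameter and 20 mm high; 75 mm high in all, about 40 g. Origin at the centre of its underside, z up along the tube; round, so its yaw means nothing.
- tube_red: Sample tube standing on the table: clear round body 26 mm in diameter and 55 mm high with a white paper band, under a red screw cap 28 mm in diameter and 20 mm high; 75 mm high in all, about 40 g. Origin at the centre of its underside, z up along the tube; round, so its yaw means nothing. Surplus: stays where it is.
- jar_amber: Squat jar standing on the table: amber glass with a white paper band and a black cap, 46 mm in diameter, 54 mm high in all (the top 14 mm are the cap, of the same diameter), about 110 g. Origin at the centre of its underside, z up; round, so its yaw means nothing. Goes into the blue tray.
- tin: Squat metal tin standing on the table: plain bright metal with a metal cap and a white paper band, 46 mm in diameter, 54 mm high in all (the top 14 mm are the cap, of the same diameter), about 110 g. Origin at the centre of its underside, z up; round, so its yaw means nothing. Surplus: stays where it is.
- swab_box: Closed cardboard box of swabs with a blue band round its middle and a white patch on top: 36 mm along its x, 56 mm along its y, 48 mm high, about 60 g. It stands on the table. Origin at the centre of its underside, z up.
- beaker: Empty glass beaker, round, open on top, at most 58 mm in diameter at the rim, 70 mm high, 120 g, standing on the table among the stock. Origin at the centre of its underside. Bystander: stays where it is.
- tray_blue: Blue kit tray, fixed, open on top, 90 (x) x 150 (y) x 20 mm high; floor and walls 4 mm thick. A cross wall as high as the rim parts it into two bays: small, 82 (x) x 49 (y) mm inside, centre at y = +46.5 mm in the tray's frame; large, 82 x 89 mm, centre at y = -26.5 mm. Origin at the centre of the underside, z up (bay floor at z = 4 mm); its y points roughly left as seen from the robot.
- tray_orange: Orange kit tray, fixed, open on top, 90 (x) x 150 (y) x 20 mm high; floor and walls 4 mm thick. A cross wall as high as the rim parts it into two bays: small, 82 (x) x 49 (y) mm inside, centre at y = -46.5 mm in the tray's frame; large, 82 x 89 mm, centre at y = +26.5 mm. Origin at the centre of the underside, z up (bay floor at z = 4 mm); its y points roughly left as seen from the robot.
Mind the look-alikes: they are no part of the job. What is shaped like the tin but purple is not meant. What is shaped like the jar_amber but pink is not meant.

How it is judged:
On the way, in this order (a step that is already met when the one before it is completed fails the run):
1. the blue kit is complete: green-capped tube upright in the small bay, amber jar upright in the large bay, both released (x of tube_green in the frame of tray_blue between -0.032 and 0.032 m and y of tube_green in the frame of tray_blue between 0.031 and 0.062 m and z of each of tube_green, jar_amber in the frame of tray_blue below 0.01 m and angle between each of tube_green, jar_amber's own z axis and vertical below 0.15 rad and linear speed of each of tube_green, jar_amber below 0.03 m/s and contact force between the fingers and tube_green below 0.1 N and x of jar_amber in the frame of tray_blue between -0.024 and 0.024 m and y of jar_amber in the frame of tray_blue between -0.053 and 0 m and contact force between the fingers and jar_amber below 0.1 N), for 0.2 s.
2. the orange kit is complete: yellow-capped tube upright in the small bay, swab box upright in the large bay, both released (x of tube_yellow in the frame of tray_orange between -0.032 and 0.032 m and y of tube_yellow in the frame of tray_orange between -0.062 and -0.031 m and z of each of tube_yellow, swab_box in the frame of tray_orange below 0.01 m and angle between each of tube_yellow, swab_box's own z axis and vertical below 0.15 rad and linear speed of each of tube_yellow, swab_box below 0.03 m/s and contact force between the fingers and tube_yellow below 0.1 N and x of swab_box in the frame of tray_orange between -0.028 and 0.028 m and y of swab_box in the frame of tray_orange between -0.007 and 0.06 m and contact force between the fingers and swab_box below 0.1 N), for 0.2 s.
At the end, for the whole second after the job is handed in: Green-capped tube and amber jar in the small and large bays of the blue tray, yellow-capped tube and swab box in those of the orange tray: on the floor (within 6 mm), within 0.15 rad of upright, inside the bay, released, at rest; red-capped tube, metal tin and beaker within 20 mm of their starts (all of step 1 and all of step 2 and distance of each of tube_red, tin, beaker from where it was at the start of the episode below 0.02 m and angle between each of tube_red, tin, beaker's own z axis and vertical below 0.15 rad); the robot touches nothing.
It fails at once if the red-capped tube, the metal tin or the beaker is shifted by more than 20 mm or tipped (distance of any of tube_red, tin, beaker from where it was at the start of the episode above 0.02 m or angle between any of tube_red, tin, beaker's own z axis and vertical above 0.3 rad).
It also fails if it takes over 99 s, if anything falls off the work surface, if the arm or the gripper's body presses on something with over 40 N, if the wrist force passes 120 N, or if a joint passes its speed limit or range.

### The arm

A 7-joint arm with a two-finger parallel gripper is mounted at the origin on the work surface. World frame = base frame: x ahead of the robot, y to its left, z up, the work surface at z = 0. Lengths are in m, angles in rad, forces in N, time in s.
With the tool pointing down it reaches from about 0.35 to 0.9 m from the base axis. Payload 8.1 kg.
Tool frame: the origin (TCP) lies midway between the tips of the shut fingers; the grasp point (between the pads) lies behind it (arm.tcp_to_grasp is the z of the grasp point in the tool frame, in m); z points along the fingers, y is the line along which they close (so a half turn about z gives the same grasp; the last joint's range is limited). The gripper opens to 92 mm and grips with 3 to 60 N. Pads are 19 mm wide; open, the fingers measure 130 mm over their backs; the gripper's body (75 mm by 190 mm) begins 47 mm behind the grasp point.
Start: joints at [1.081, 0.434, 0.025, 1.573, -0.012, 1.134, -0.075], TCP at [0.236, -0.579, 0.227] pointing down, gripper open.
Joint ranges: [-2.62, 2.62], [-0.44, 2.09], [-1.27, 1.32], [0.08, 2.57], [-1.32, 4.46], [0.12, 2], [-2.74, 2.74]. Speed limits (rad/s): [2.22, 2.22, 3.01, 3.01, 3.14, 3.14, 3.14].

### API

Orientations are given as a rotation vector (axis times angle).
In Python, from cell import readout, vision, arm gives the robot as it stands.
- The arm moves only by the tool carry_out, never from a script. Its argument "increments" is one flat list of numbers, 6 for each row, row after row: the shift along the world's x, y, z in mm, then the turn, a rotation vector about the world's x, y, z in rad. In form: [tx, ty, tz, wx, wy, wz, tx, ty, tz, wx, wy, wz, ...]. A call has 1 to 20 rows; each row shifts and turns the commanded pose from where the row before left it; what a row does not reach is not made up. A row lasts 1/8 s, in which the tool goes at most 62.5 mm and 10.7 degrees, less where a joint would pass 70% of its speed; a pose out of reach is approached as far as the arm can. A call with a gripper value outside its range is refused whole. "grip" is the closure, from 0 (fully open) to 1 (shut), set as the call begins (left out, the last holds). The fingers move at their own pace and stop on an object; "newtons" is the grip in N (left out, the last holds). Time passes only in rows, so rows that do not move let the fingers close. It gives the time, the measured TCP pose, the force, the opening and the grip force at its end, in the units of the state.
- readout.observe(): the state, without advancing time (a new reading comes with each control period).
- vision.get_image(name): name is "side" or "top"; returns the picture (480x640x3 uint8, red, green, blue); there is no depth.
- vision.calibration(name): a dict with "fov_y" (degrees; the focal length in pixels is half the picture's height over the tangent of half this angle, whatever the lens; pixels are square), "cx", "cy" (the principal point, pixels), "pose" (4x4, takes a point from camera to world coordinates). Camera axes: x right, y up, looking along -z (the intrinsics and any distortion apply to the point x, -y, -z); pixel columns grow to the right and rows downward; lengths in m; the calibration is good to about 2 mm. A picture is of the moment at which its call begins. calibration takes no time and is no camera call.
- arm.sign_off(): hands the job in; it is judged then, once.
The state is a dict: "clock": time; "joints": joint angles; "dq": joint speeds; "joint_efforts": joint torques, N m; "position": TCP position; "ee_rot": TCP orientation; "force": force on the tool from outside, world axes, zero at the start; "ft_torque": the same for the moment, N m; "width": opening from 0.0 (shut) to 1.0 (fully open); "gripper_force": force on a finger pad.
Only numpy, scipy, OpenCV 4.12 (cv2) and the standard library are available. Lean on these libraries where they do the work, as an engineer would, in place of code of your own. Each camera call takes 0.05 s, during which the arm holds its last target. There are 200 camera calls.

## Working session

There is one attempt and no reset: what is moved stays moved. The work goes in short steps, Python scripts to look and compute and a tool call to move; the robot and the scene stay as the last step left them, time stands still between calls to the robot, and variables do not carry over. Pictures are saved under pics/ and viewed, at most 14 in all, crops included, and the job is handed in when it is done.

Besides the shell and the picture viewer there is one more tool, called after ">>>" as name(argument=value, ...) on one line, values as JSON. carry_out: Moves the arm, as the interface text tells. Its arguments: {"type":"object","properties":{"increments":{"type":"array","items":{"type":"number"}},"grip":{"type":"number"},"newtons":{"type":"number"}},"required":["increments"]}

```bash
mkdir -p pics; ls; python3 - <<'E'
from cell import readout, vision, arm
import cv2,json
for n in("top","side"):
    im=vision.get_image(n); cv2.imwrite(f"pics/{n}0.png",im[:,:,::-1]); c=vision.calibration(n)
    print(n,{k:(v.tolist() if hasattr(v,'tolist') else v) for k,v in c.items()})
print(readout.observe(), arm.tcp_to_grasp)
E
```

```text
pics
top {'fov_y': 51.02538710102724, 'cx': 315.6751978018906, 'cy': 238.57501245980788, 'pose': [[-0.17641725997876362, 0.9624119627437976, -0.20649494993635226, 0.2921024152288309], [-0.9843154604567339, -0.17245804009688617, 0.037165827204417565, 0.021525015672076275], [0.00015712235087236243, 0.2098128651288384, 0.9777415491524307, 1.0467472903366506], [0.0, 0.0, 0.0, 1.0]]}
side {'fov_y': 49.75429301326797, 'cx': 315.7848836078885, 'cy': 240.31658348983106, 'pose': [[0.8773555883195906, 0.35718609482353425, -0.32041420896879524, 0.24199734171196602], [-0.4795666755426552, 0.6301498783534238, -0.610677439013536, -0.49635521083092976], [-0.01621651483368709, 0.6894412407710164, 0.7241600652968722, 0.6068789457938034], [0.0, 0.0, 0.0, 1.0]]}
{'clock': 0.1, 'joints': array([ 1.08138089,  0.4351613 ,  0.0249731 ,  1.57400448, -0.01157418,
        1.13399394, -0.0751185 ]), 'dq': array([-0.00127646, -0.00146318,  0.00030978, -0.0039964 ,  0.00040132,
        0.00227038,  0.00059708]), 'joint_efforts': array([ 2.57864209e-03, -6.69133472e+01,  9.88367200e-01, -3.15148222e+01,
       -6.03782851e-02,  3.73984419e-02,  6.63607852e-05]), 'position': array([ 0.23554645, -0.5784219 ,  0.22601911]), 'ee_rot': array([-3.08170717e+00, -6.03448211e-01,  6.62224835e-04]), 'force': array([ 0.40230311, -0.3876193 , -0.20717913]), 'ft_torque': array([0.00059634, 0.03546155, 0.00383349]), 'gripper_force': 0.0, 'width': 1.0021238546527491} -0.0188
```

View pics/top0.png

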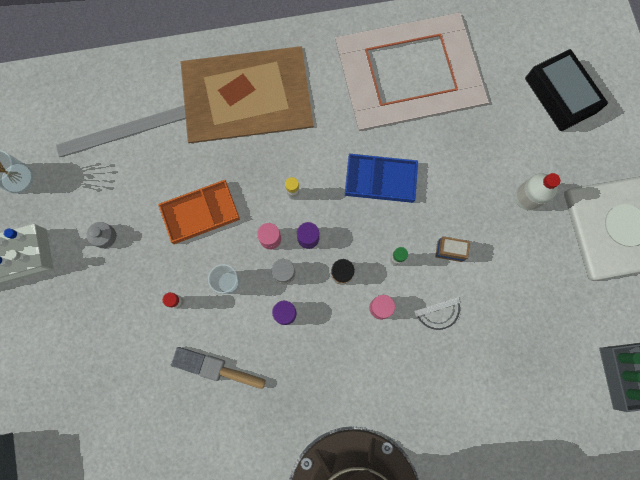

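View pics/side0.png

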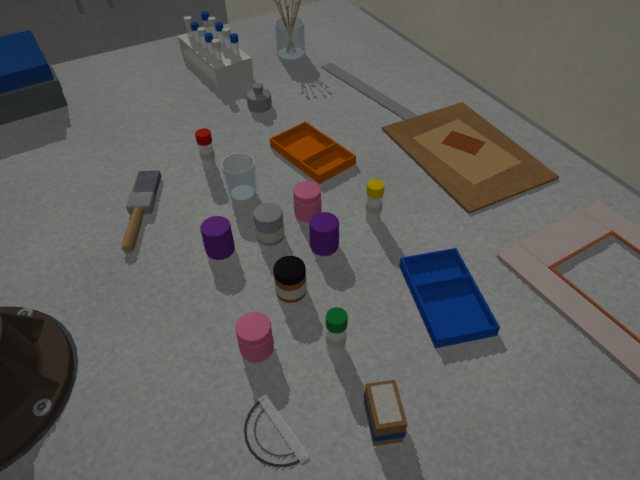

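The top view shows the green cap at (401,255), yellow cap (292,185), red cap (171,300), tin (283,270), beaker (223,279), swab box (453,248), blue tray (382,178) and orange tray (199,212). 
Jar-shaped candidates are black (343,270), pink (269,236) and (383,307), and purple (308,236) and (284,313). Only (343,270) fits, because it has a black cap and the side view shows an amber body at (290,280). I'll confirm it in a crop while measuring.

```bash
cat > h.py <<'E'
import numpy as np, cv2
from cell import readout, vision, arm
def ray(n,uv):
    c=vision.calibration(n); f=240/np.tan(np.radians(c["fov_y"])/2); P=np.array(c["pose"])
    d=P[:3,:3]@np.array([(uv[0]-c["cx"])/f,-(uv[1]-c["cy"])/f,-1.]); return P[:3,3],d
def onplane(n,uv,z):
    o,d=ray(n,uv); return (o+d*(z-o[2])/d[2])[:2]
def tri(uv1,uv2):
    A=[];b=[]
    for n,uv in(("top",uv1),("side",uv2)):
        o,d=ray(n,uv); d=d/np.linalg.norm(d); M=np.eye(3)-np.outer(d,d); A.append(M); b.append(M@o)
    return np.linalg.lstsq(np.vstack(A),np.hstack(b),rcond=None)[0]
def blob(im,lo,hi,box):
    h=cv2.cvtColor(im,cv2.COLOR_RGB2HSV); m=cv2.inRange(h,np.array(lo),np.array(hi)); k=np.zeros_like(m)
    x0,y0,x1,y1=box; k[y0:y1,x0:x1]=m[y0:y1,x0:x1]; k=cv2.morphologyEx(k,cv2.MORPH_CLOSE,np.ones((3,3)))
    cs=cv2.findContours(k,cv2.RETR_EXTERNAL,cv2.CHAIN_APPROX_NONE)[0]
    return max(cs,key=cv2.contourArea) if cs else None
def cen(c):
    (x,y),s,a=cv2.minAreaRect(c); return np.array([x,y]),s,cv2.contourArea(c)
E
python3 - <<'E'
from h import *
np.set_printoptions(precision=4,suppress=True)
t=vision.get_image("top"); s=vision.get_image("side")
C={"green":((45,90,30),(85,255,255),(380,235,420,275),(315,300,360,335),.075),
"yellow":((20,120,80),(35,255,255),(270,165,315,205),(355,170,395,200),.075),
"red":((0,150,60),(6,255,255),(155,285,190,315),(190,125,215,148),.075),
"jar":((0,0,0),(180,255,45),(325,252,361,289),(270,255,310,285),.054)}
for k,(lo,hi,b1,b2,z) in C.items():
    c1=blob(t,lo,hi,b1);c2=blob(s,lo,hi,b2)
    a=cen(c1);b=cen(c2)
    print(k,a,b,"plane",onplane("top",a[0],z),"tri",tri(a[0],b[0]))
for k,lo,hi,b in(("blue",(105,150,40),(130,255,255),(335,145,430,210)),("orange",(3,150,60),(18,255,255),(150,170,250,250))):
    c=blob(t,lo,hi,b); p=np.array([onplane("top",q[0],.02) for q in c])
    r=cv2.minAreaRect((p*1000).astype(np.float32)); print(k,r)
    # corners, approx
c=blob(t,(0,0,120),(180,70,255),(444,238,470,258)); p=np.array([onplane("top",q[0],.048) for q in c]);print("patch",cv2.minAreaRect((p*1000).astype(np.float32)),len(c))
c=blob(t,(5,60,40),(25,255,255),(430,232,475,265)); p=np.array([onplane("top",q[0],.048) for q in c]);print("box",cv2.minAreaRect((p*1000).astype(np.float32)))
A=cv2.resize(t[150:325,160:480],(800,438),interpolation=cv2.INTER_CUBIC); cv2.imwrite("pics/crop1.png",A[:,:,::-1])
B=cv2.resize(s[170:460,180:520],(703,600),interpolation=cv2.INTER_CUBIC); cv2.imwrite("pics/crop2.png",B[:,:,::-1])
E
```

```text
green (array([400.2501, 254.25  ]), (13.435027122497559, 14.142135620117188), 145.5) (array([336.5, 319.5]), (25.0, 21.0), 431.0) plane [ 0.4371 -0.1733] tri [ 0.4379 -0.1747  0.0674]
yellow (array([291.65, 184.45]), (14.546475410461426, 12.965337753295898), 146.0) (array([375. , 188.5]), (19.0, 16.0), 271.0) plane [0.6161 0.0127] tri [0.6184 0.0128 0.0663]
red (array([170.5, 299.5]), (13.0, 15.0), 155.0) (array([203.1346, 136.6731]), (16.277639389038086, 14.512594223022461), 191.5) plane [0.4285 0.281 ] tri [0.429  0.2833 0.067 ]
jar (array([342.5, 270.5]), (21.0, 21.0), 352.5) (array([288.5, 270. ]), (28.0, 31.0), 719.5) plane [ 0.4283 -0.0573] tri [ 0.4283 -0.0576  0.0488]
blue ((615.8072509765625, -179.48785400390625), (149.17286682128906, 94.40826416015625), 73.6207046508789)
orange ((610.659912109375, 215.88339233398438), (94.151123046875, 149.715576171875), 11.22732162475586)
patch ((437.61029052734375, -294.67608642578125), (52.2379264831543, 33.03230285644531), 79.84046936035156) 80
box ((433.53106689453125, -284.9627990722656), (64.58112335205078, 45.37916564941406), 69.19270324707031)
```

View pics/crop1.png

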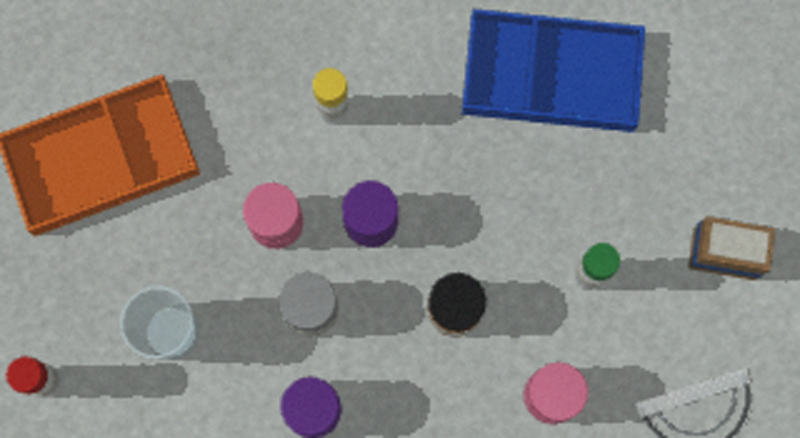

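View pics/crop2.png

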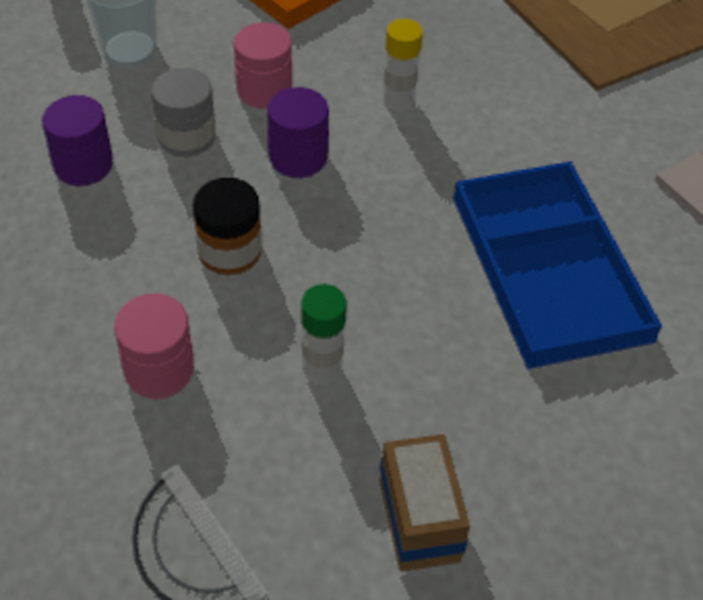

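The crops confirm the targets. The black-capped jar with amber glass and a white band is at crop1 (457,303). The green, yellow and red caps, the plain tin (307,300) and the swab box (735,245) match their descriptions. Triangulated heights (0.067 m for the caps, 0.049 m for the jar) also fit. Now moving above the green tube and turning the tool parallel to the tray's x.

>>> carry_out(increments=[20, 40, 0, 0, 0, 0.151, 20, 40, 0, 0, 0, 0.151, 20, 40, 0, 0, 0, 0.151, 20, 40, 0, 0, 0, 0.151, 20, 40, 0, 0, 0, 0.151, 20, 40, 0, 0, 0, 0.151, 20, 40, 0, 0, 0, 0, 20, 40, 0, 0, 0, 0, 20, 40, 0, 0, 0, 0, 20, 40, 0, 0, 0, 0, 0, 0, 0, 0, 0, 0, 0, 0, 0, 0, 0, 0], grip=0, newtons=20)

```text
clock: 1.7
position: [0.4354, -0.1793, 0.2266]
ee_rot: [-2.508, -1.892, 0.001]
force: [-0.6, -0.2, -0.7]
width: 1.003
gripper_force: 0.0
```

```bash
python3 - <<'E'
from h import *
from scipy.spatial.transform import Rotation as R
np.set_printoptions(precision=4,suppress=True)
t=cv2.cvtColor(cv2.imread("pics/top0.png"),cv2.COLOR_BGR2RGB)
h=cv2.cvtColor(t,cv2.COLOR_RGB2HSV); print(h[247,440:470,2]); print(h[247,440:470,1]); print(h[238:262,454,2])
m=((h[:,:,2]>160)).astype(np.uint8); k=np.zeros_like(m); k[236:262,436:476]=m[236:262,436:476]
c=max(cv2.findContours(k,0,1)[0],key=cv2.contourArea)
p=np.array([onplane("top",q[0],.048) for q in c])*1000
print(cv2.minAreaRect(p.astype(np.float32)),cv2.minAreaRect(c))
o=readout.observe(); print(o["position"],R.from_rotvec(o["ee_rot"]).as_matrix(),o["joints"],o["clock"])
E
```

```text
[ 94 116 118 130 156 162 168 171 172 168 172 174 169 166 169 169 170 171
 175 175 174 173 168 173 173 178 177 132 119 104]
[100 112 112  88  21  11  17  13  16  15  13  13  14  17  15  14  15  13
  16  13  13  15  15  12  15  10  14  79 114  37]
[131 126 139 170 172 173 168 169 171 169 171 170 171 166 170 136 122 125
  82  82  75  66 102 166]
((436.4866943359375, -291.39715576171875), (44.18816375732422, 24.78253936767578), 69.2040023803711) ((455.083984375, 246.78799438476562), (22.271240234375, 11.895883560180664), 10.30484676361084)
[ 0.4354 -0.1793  0.2266] [[ 0.2744  0.9616 -0.0005]
 [ 0.9616 -0.2744 -0.0004]
 [-0.0005 -0.0004 -1.    ]] [ 0.601   0.2151 -0.3826  1.9089  0.0933  1.035  -0.0994] 1.7
```

>>> carry_out(increments=[2, 5, 0, 0, 0, 0, 0, 0, -40, 0, 0, 0, 0, 0, -40, 0, 0, 0, 0, 0, -40, 0, 0, 0, 0, 0, -40, 0, 0, 0, 0, 0, -25, 0, 0, 0, 0, 0, -13, 0, 0, 0, 0, 0, 0, 0, 0, 0, 0, 0, 0, 0, 0, 0])

```text
clock: 2.82
position: [0.4384, -0.1742, 0.0296]
ee_rot: [2.507, 1.891, 0.001]
force: [-0.2, -0.3, 0.2]
width: 1.001
gripper_force: 0.0
```

>>> carry_out(increments=[0, 0, 0, 0, 0, 0, 0, 0, 0, 0, 0, 0, 0, 0, 0, 0, 0, 0, 0, 0, 0, 0, 0, 0, 0, 0, 0, 0, 0, 0, 0, 0, 0, 0, 0, 0, 0, 0, 0, 0, 0, 0, 0, 0, 0, 0, 0, 0], grip=1, newtons=15)

```text
clock: 3.82
position: [0.4377, -0.1738, 0.0287]
ee_rot: [-2.508, -1.892, -0.0]
force: [-0.9, 0.3, -0.1]
width: 0.295
gripper_force: 15.0
```

>>> carry_out(increments=[0, 0, 25, 0, 0, 0, 0, 0, 40, 0, 0, 0, 0, 0, 35, 0, 0, 0, 33, 6, 0, 0, 0, 0, 32, 7, 0, 0, 0, 0, 32, 6, 0, 0, 0, 0, 32, 7, 0, 0, 0, 0, 32, 6, 0, 0, 0, 0, 32, 6, 0, 0, 0, 0, 0, 0, 0, 0, 0, 0, 0, 0, 0, 0, 0, 0])

```text
clock: 5.2
position: [0.6298, -0.1361, 0.1282]
ee_rot: [-2.507, -1.892, 0.002]
force: [0.1, -1.3, 0.4]
width: 0.301
gripper_force: 15.0
```

```bash
python3 - <<'E'
from h import *
s=vision.get_image("side");t=vision.get_image("top")
A=np.hstack([cv2.resize(s[150:370,300:520],(400,400)),cv2.resize(t[90:250,300:460],(400,400))]); cv2.imwrite("pics/g1.png",A[:,:,::-1])
E
```

```text
(no output)
```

View pics/g1.png

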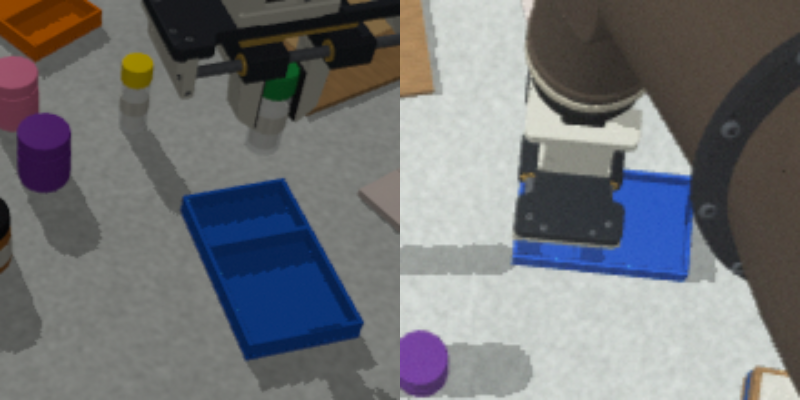

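The picture shows the green tube held upright over the small bay, at the left in the top view. Lowering and releasing it.

>>> carry_out(increments=[1, 0, -30, 0, 0, 0, 0, 0, -30, 0, 0, 0, 0, 0, -20, 0, 0, 0, 0, 0, -10, 0, 0, 0, 0, 0, -5, 0, 0, 0, 0, 0, 0, 0, 0, 0, 0, 0, 0, 0, 0, 0])

```text
clock: 6.18
position: [0.6323, -0.1359, 0.0346]
ee_rot: [2.507, 1.892, 0.001]
force: [-0.6, 0.9, -0.7]
width: 0.302
gripper_force: 15.0
```

>>> carry_out(increments=[0, 0, 0, 0, 0, 0, 0, 0, 0, 0, 0, 0, 0, 0, 0, 0, 0, 0, 0, 0, 0, 0, 0, 0, 0, 0, 15, 0, 0, 0, 0, 0, 40, 0, 0, 0, 0, 0, 40, 0, 0, 0, 0, 0, 0, 0, 0, 0], grip=0.3)

```text
clock: 7.18
position: [0.6343, -0.1359, 0.1335]
ee_rot: [2.504, 1.889, 0.008]
force: [0.1, -0.6, -0.3]
width: 0.702
gripper_force: 0.0
```

>>> carry_out(increments=[-34, 13, 0, 0, 0, 0, -34, 13, 0, 0, 0, 0, -34, 13, 0, 0, 0, 0, -34, 13, 0, 0, 0, 0, -34, 13, 0, 0, 0, 0, -34, 13, 0, 0, 0, 0, 0, 0, 0, 0, 0, 0, 0, 0, 0, 0, 0, 0], grip=0)

```text
clock: 8.18
position: [0.4286, -0.0581, 0.1291]
ee_rot: [2.507, 1.891, 0.001]
force: [0.4, 0.2, 0.0]
width: 0.999
gripper_force: 0.0
```

```bash
python3 - <<'E'
from h import *
s=vision.get_image("side");t=vision.get_image("top")
c=blob(s,(45,90,30),(85,255,255),(350,150,520,350)); a=cen(c); p=onplane("side",a[0],.004+.067); print(a,p)
d=p-np.array([.618,-.18]); th=np.radians(73.6); Y=np.array([np.cos(th),np.sin(th)]); print("tray x,y",d@np.array([Y[1],-Y[0]]),d@Y)
A=np.hstack([cv2.resize(s[150:370,240:520],(400,314)),cv2.resize(t[130:300,280:460],(332,314))]); cv2.imwrite("pics/g2.png",A[:,:,::-1])
E
```

```text
(array([441.38235474, 242.97061157]), (19.160314559936523, 22.070741653442383), 345.0) [ 0.63128135 -0.13667192]
tray x,y 0.0005076732606322479 0.04531510433570816
```

View pics/g2.png

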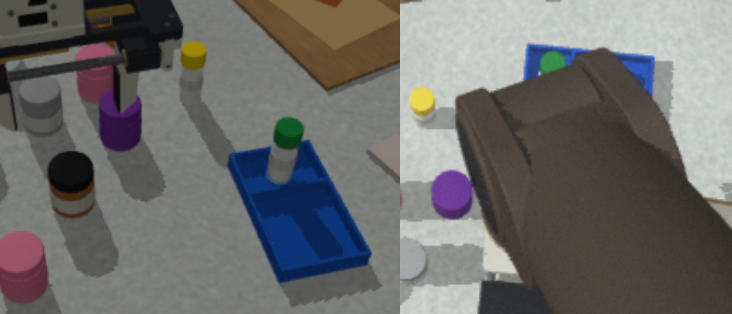

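The green tube stands upright in the small bay (side cap at 441,243; tray frame x 0.5 mm, y 45 mm). The gripper hovers over the amber jar. Descending.

>>> carry_out(increments=[0, 0, -40, 0, 0, 0, 0, 0, -35, 0, 0, 0, 0, 0, -16, 0, 0, 0, 0, 0, -10, 0, 0, 0, 0, 0, 0, 0, 0, 0, 0, 0, 0, 0, 0, 0])

```text
clock: 9.02
position: [0.4284, -0.0579, 0.0283]
ee_rot: [2.507, 1.892, 0.001]
force: [-1.2, -0.3, 0.3]
width: 0.997
gripper_force: 0.0
```

>>> carry_out(increments=[0, 0, 0, 0, 0, 0, 0, 0, 0, 0, 0, 0, 0, 0, 0, 0, 0, 0, 0, 0, 0, 0, 0, 0, 0, 0, 0, 0, 0, 0, 0, 0, 0, 0, 0, 0, 0, 0, 0, 0, 0, 0], grip=1, newtons=20)

```text
clock: 9.9
position: [0.4278, -0.0578, 0.0278]
ee_rot: [2.508, 1.892, 0.0]
force: [0.9, 0.2, 1.0]
width: 0.494
gripper_force: 20.0
```

>>> carry_out(increments=[0, 0, 25, 0, 0, 0, 0, 0, 40, 0, 0, 0, 0, 0, 40, 0, 0, 0, 31, -25, 0, 0, 0, 0, 30, -25, 0, 0, 0, 0, 31, -25, 0, 0, 0, 0, 30, -24, 0, 0, 0, 0, 30, -24, 0, 0, 0, 0, 30, -24, 0, 0, 0, 0, 0, 0, 0, 0, 0, 0, 0, 0, 0, 0, 0, 0])

```text
clock: 11.28
position: [0.6089, -0.2041, 0.1321]
ee_rot: [-2.506, -1.892, 0.001]
force: [0.3, 0.1, -0.9]
width: 0.497
gripper_force: 20.0
```

>>> carry_out(increments=[0, 0, -30, 0, 0, 0, 0, 0, -35, 0, 0, 0, 0, 0, -20, 0, 0, 0, 0, 0, -10, 0, 0, 0, 0, 0, -5, 0, 0, 0, 0, 0, 0, 0, 0, 0, 0, 0, 0, 0, 0, 0])

```text
clock: 12.15
position: [0.6104, -0.2049, 0.0336]
ee_rot: [2.507, 1.891, 0.001]
force: [-0.0, -0.1, -1.7]
width: 0.495
gripper_force: 20.0
```

>>> carry_out(increments=[0, 0, -1, 0, 0, 0, 0, 0, 0, 0, 0, 0])

```text
clock: 12.4
position: [0.6098, -0.2049, 0.0319]
ee_rot: [2.508, 1.892, 0.0]
force: [-0.0, 0.7, -1.3]
width: 0.497
gripper_force: 20.0
```

>>> carry_out(increments=[0, 0, 0, 0, 0, 0, 0, 0, 0, 0, 0, 0, 0, 0, 0, 0, 0, 0, 0, 0, 0, 0, 0, 0, 0, 0, 15, 0, 0, 0, 0, 0, 45, 0, 0, 0, 0, 0, 45, 0, 0, 0, 0, 0, 45, 0, 0, 0, 0, 0, 0, 0, 0, 0], grip=0.15)

```text
clock: 13.52
position: [0.6123, -0.2051, 0.1872]
ee_rot: [2.503, 1.888, 0.008]
force: [0.2, 0.3, 0.1]
width: 0.848
gripper_force: 0.0
```

>>> carry_out(increments=[1, 36, 0, 0, 0, 0, 1, 36, 0, 0, 0, 0, 1, 36, 0, 0, 0, 0, 1, 36, 0, 0, 0, 0, 1, 37, 0, 0, 0, 0, 2, 37, 0, 0, 0, 0, 0, 0, 0, 0, 0, 0, 0, 0, 0, 0, 0, 0], grip=0.2)

```text
clock: 14.52
position: [0.6165, 0.0125, 0.1815]
ee_rot: [2.508, 1.892, -0.001]
force: [0.1, 0.2, 0.3]
width: 0.801
gripper_force: 0.0
```

```bash
python3 - <<'E'
from h import *
s=vision.get_image("side");t=vision.get_image("top")
c=blob(s,(0,0,0),(180,255,45),(385,235,500,340)); a=cen(c); p=onplane("side",a[0],.004+.049); print(a,p)
d=p-np.array([.618,-.18]); th=np.radians(73.6); Y=np.array([np.cos(th),np.sin(th)]); print("tray x,y",d@np.array([Y[1],-Y[0]]),d@Y)
A=np.hstack([cv2.resize(s[130:370,240:520],(400,343)),cv2.resize(t[130:300,280:460],(363,343))]); cv2.imwrite("pics/g3.png",A[:,:,::-1])
E
```

```text
(array([457.5, 290.5]), (31.0, 35.0), 851.0) [ 0.60826162 -0.20510833]
tray x,y -0.0022530383411017083 -0.026836319408384126
```

View pics/g3.png

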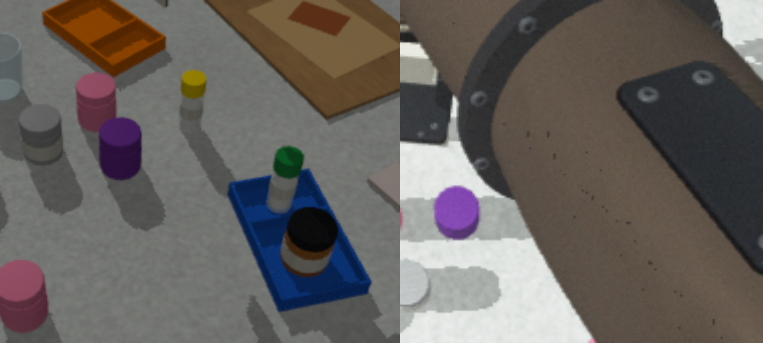

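The blue kit is complete: both items stand upright in their bays, with the jar at tray x −2 mm, y −27 mm. Next, the yellow tube.

>>> carry_out(increments=[1, 0, -40, 0, 0, 0, 0, 0, -40, 0, 0, 0, 0, 0, -40, 0, 0, 0, 0, 0, -20, 0, 0, 0, 0, 0, -12, 0, 0, 0, 0, 0, 0, 0, 0, 0, 0, 0, 0, 0, 0, 0])

```text
clock: 15.5
position: [0.6185, 0.013, 0.0307]
ee_rot: [2.508, 1.891, 0.002]
force: [-0.3, 0.4, -0.2]
width: 0.799
gripper_force: 0.0
```

>>> carry_out(increments=[0, 0, 0, 0, 0, 0, 0, 0, 0, 0, 0, 0, 0, 0, 0, 0, 0, 0, 0, 0, 0, 0, 0, 0, 0, 0, 0, 0, 0, 0, 0, 0, 0, 0, 0, 0, 0, 0, 0, 0, 0, 0, 0, 0, 0, 0, 0, 0], grip=1, newtons=15)

```text
clock: 16.5
position: [0.6178, 0.0131, 0.0298]
ee_rot: [2.508, 1.892, 0.0]
force: [-0.2, 0.6, 0.9]
width: 0.297
gripper_force: 15.0
```

>>> carry_out(increments=[0, 0, 25, 0, 0, 0, 0, 0, 40, 0, 0, 0, 0, 0, 35, 0, 0, 0, 1, 32, 0, 0, 0, 0, 1, 32, 0, 0, 0, 0, 1, 32, 0, 0, 0, 0, 1, 31, 0, 0, 0, 0, 0, 31, 0, 0, 0, 0, 0, 0, 0, 0, 0, 0, 0, 0, 0, 0, 0, 0])

```text
clock: 17.75
position: [0.6217, 0.1704, 0.1295]
ee_rot: [2.508, 1.892, -0.001]
force: [0.5, 0.3, -0.4]
width: 0.301
gripper_force: 15.0
```

>>> carry_out(increments=[0, 0, -30, 0, 0, 0, 0, 0, -30, 0, 0, 0, 0, 0, -20, 0, 0, 0, 0, 0, -10, 0, 0, 0, 0, 0, -6, 0, 0, 0, 0, 0, 0, 0, 0, 0, 0, 0, 0, 0, 0, 0])

```text
clock: 18.62
position: [0.6222, 0.1714, 0.0344]
ee_rot: [2.508, 1.892, 0.002]
force: [0.2, -0.6, -0.2]
width: 0.3
gripper_force: 15.0
```

>>> carry_out(increments=[0, 0, 0, 0, 0, 0, 0, 0, 0, 0, 0, 0, 0, 0, 0, 0, 0, 0, 0, 0, 0, 0, 0, 0, 0, 0, 0, 0, 0, 0, 0, 0, 15, 0, 0, 0, 0, 0, 45, 0, 0, 0, 0, 0, 45, 0, 0, 0, 0, 0, 45, 0, 0, 0, 0, 0, 0, 0, 0, 0], grip=0.35)

```text
clock: 19.88
position: [0.624, 0.1725, 0.1892]
ee_rot: [2.506, 1.891, 0.013]
force: [0.8, -0.2, -1.1]
width: 0.651
gripper_force: 0.0
```

>>> carry_out(increments=[-15, -38, 0, 0, 0, -0.02, -15, -38, 0, 0, 0, -0.02, -15, -38, 0, 0, 0, -0.02, -15, -38, 0, 0, 0, -0.02, -15, -38, 0, 0, 0, 0, -15, -38, 0, 0, 0, 0, -15, -38, 0, 0, 0, 0, -16, -39, 0, 0, 0, 0, -16, -39, 0, 0, 0, 0, -16, -39, 0, 0, 0, 0, -16, -39, 0, 0, 0, 0, -16, -39, 0, 0, 0, 0, 0, 0, 0, 0, 0, 0, 0, 0, 0, 0, 0, 0], grip=0)

```text
clock: 21.62
position: [0.4368, -0.2892, 0.1837]
ee_rot: [-2.581, -1.79, -0.001]
force: [-0.3, 0.6, -0.5]
width: 0.996
gripper_force: 0.0
```

```bash
python3 - <<'E'
from h import *
s=vision.get_image("side");t=vision.get_image("top")
th=np.radians(101.2); Y=np.array([np.cos(th),np.sin(th)])
c=blob(s,(20,120,80),(35,255,255),(260,90,370,180)); a=cen(c); p=onplane("side",a[0],.071); d=p-np.array([.6127,.2163])
print(a,p,"tray x,y",d@np.array([Y[1],-Y[0]]),d@Y)
c=blob(t,(20,120,80),(35,255,255),(180,150,260,240)); a=cen(c); p=onplane("top",a[0],.079); print(a,p)
A=np.hstack([cv2.resize(s[80:260,240:440],(400,360)),cv2.resize(s[310:460,310:470],(384,360))]); cv2.imwrite("pics/g4.png",A[:,:,::-1])
E
```

```text
(array([328. , 135.5]), (17.0, 14.0), 213.5) [0.62078719 0.16966612] tray x,y -0.0011247278631022135 -0.04731655169265197
(array([214., 195.]), (14.0, 14.0), 152.5) [0.62042591 0.16967714]
```

View pics/g4.png

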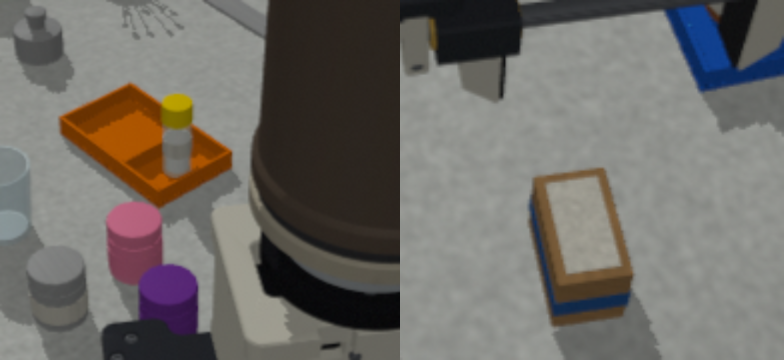

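The yellow tube stands upright in the orange small bay (tray x −1 mm, y −47 mm). The swab box sits under the open fingers. Grasping it.

>>> carry_out(increments=[0, -2, -40, 0, 0, 0, 0, 0, -40, 0, 0, 0, 0, 0, -40, 0, 0, 0, 0, 0, -25, 0, 0, 0, 0, 0, -14, 0, 0, 0, 0, 0, 0, 0, 0, 0, 0, 0, 0, 0, 0, 0])

```text
clock: 22.6
position: [0.4375, -0.2919, 0.0257]
ee_rot: [2.58, 1.79, 0.001]
force: [0.1, 0.4, -0.4]
width: 0.999
gripper_force: 0.0
```

>>> carry_out(increments=[0, 0, 0, 0, 0, 0, 0, 0, 0, 0, 0, 0, 0, 0, 0, 0, 0, 0, 0, 0, 0, 0, 0, 0, 0, 0, 0, 0, 0, 0, 0, 0, 0, 0, 0, 0, 0, 0, 0, 0, 0, 0, 0, 0, 0, 0, 0, 0], grip=1, newtons=15)

```text
clock: 23.6
position: [0.4366, -0.2918, 0.0247]
ee_rot: [-2.581, -1.79, 0.0]
force: [-0.4, -0.3, 1.2]
width: 0.392
gripper_force: 15.0
```

>>> carry_out(increments=[0, 0, 25, 0, 0, 0, 0, 0, 45, 0, 0, 0, 0, 0, 45, 0, 0, 0, 13, 41, 15, 0, 0, 0.07, 13, 41, 0, 0, 0, 0.07, 13, 41, 0, 0, 0, 0.07, 13, 41, 0, 0, 0, 0.07, 13, 41, 0, 0, 0, 0.07, 13, 41, 0, 0, 0, 0.07, 13, 41, 0, 0, 0, 0.07, 13, 41, 0, 0, 0, 0.07, 13, 41, 0, 0, 0, 0, 13, 41, 0, 0, 0, 0, 13, 41, 0, 0, 0, 0, 14, 41, 0, 0, 0, 0, 14, 42, 0, 0, 0, 0, 0, 0, 0, 0, 0, 0, 0, 0, 0, 0, 0, 0, 0, 0, 0, 0, 0, 0])

```text
clock: 25.98
position: [0.6078, 0.2404, 0.1546]
ee_rot: [1.988, 2.432, -0.002]
force: [0.0, -0.1, -1.5]
width: 0.391
gripper_force: 15.0
```

```bash
python3 - <<'E'
from h import *
s=vision.get_image("side")
A=cv2.resize(s[0:260,180:480],(600,520)); cv2.imwrite("pics/g5.png",A[:,:,::-1])
E
```

```text
(no output)
```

View pics/g5.png

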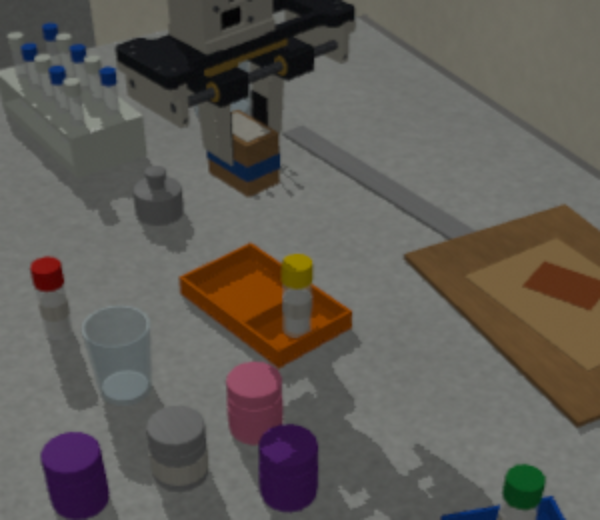

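The box is held level above the orange large bay, aligned with the tray. Lowering it.

>>> carry_out(increments=[0, 2, -40, 0, 0, 0, 0, 0, -40, 0, 0, 0, 0, 0, -25, 0, 0, 0, 0, 0, -12, 0, 0, 0, 0, 0, -8, 0, 0, 0, 0, 0, 0, 0, 0, 0, 0, 0, 0, 0, 0, 0])

```text
clock: 26.9
position: [0.6083, 0.2445, 0.0308]
ee_rot: [1.986, 2.433, 0.002]
force: [-0.6, -0.3, -0.9]
width: 0.391
gripper_force: 15.0
```

>>> carry_out(increments=[0, 0, -1, 0, 0, 0, 0, 0, 0, 0, 0, 0])

```text
clock: 27.15
position: [0.6079, 0.2442, 0.0291]
ee_rot: [1.986, 2.434, 0.001]
force: [0.4, 0.9, -0.6]
width: 0.391
gripper_force: 15.0
```

>>> carry_out(increments=[0, 0, 0, 0, 0, 0, 0, 0, 0, 0, 0, 0, 0, 0, 0, 0, 0, 0, 0, 0, 0, 0, 0, 0, 0, 0, 15, 0, 0, 0, 0, 0, 45, 0, 0, 0, 0, 0, 45, 0, 0, 0, 0, 0, 45, 0, 0, 0, -30, -35, 0, 0, 0, 0, -30, -35, 0, 0, 0, 0, -30, -35, 0, 0, 0, 0, -30, -35, 0, 0, 0, 0, 0, 0, 0, 0, 0, 0, 0, 0, 0, 0, 0, 0], grip=0.25)

```text
clock: 28.9
position: [0.4885, 0.1046, 0.1798]
ee_rot: [1.986, 2.433, 0.003]
force: [0.7, 0.5, -0.1]
width: 0.754
gripper_force: 0.0
```

```bash
python3 - <<'E'
from h import *
s=vision.get_image("side");t=vision.get_image("top"); th=np.radians(101.2); Y=np.array([np.cos(th),np.sin(th)])
h=cv2.cvtColor(t,cv2.COLOR_RGB2HSV); c=blob(t,(0,0,140),(180,60,255),(168,190,225,235))
if c is not None: a=cen(c); p=onplane("top",a[0],.052); d=p-np.array([.6127,.2163]); print(a,p,"tray",d@np.array([Y[1],-Y[0]]),d@Y)
c=blob(t,(0,150,60),(6,255,255),(155,285,190,315)); print("red",cen(c)[0]); print(arm.tcp_to_grasp, readout.observe()["position"])
A=np.hstack([cv2.resize(s[80:340,180:520],(470,360)),cv2.resize(t[150:310,150:290],(315,360))]); cv2.imwrite("pics/g6.png",A[:,:,::-1])
E
```

```text
(array([172.3999939 , 216.80000305]), (6.260990142822266, 2.683281421661377), 8.5) [0.59855667 0.2636705 ] tray -0.0046729972193822735 0.049215458126439154
red [170.5 299.5]
-0.0188 [0.48853742 0.10530057 0.17933057]
```

View pics/g6.png

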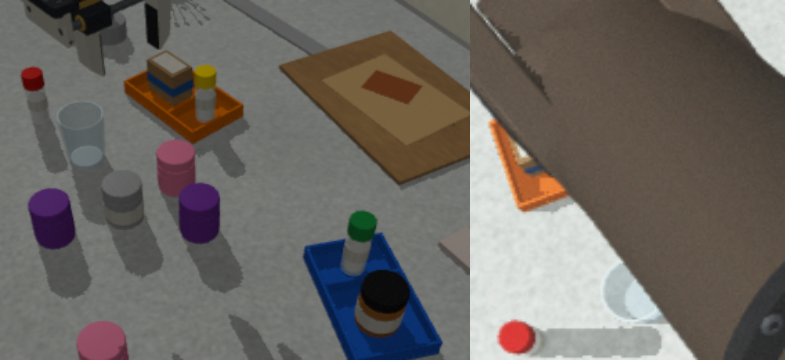

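All four items stand upright in their bays. The red tube (171,300), tin and beaker have not moved, and the arm is clear. Handing in.

```bash
python3 -c "
from cell import arm
print(arm.sign_off())"
```

```text
the job is handed in; nothing more can be done
None
```

I made up both kits in the required order and handed the job in at about 29 s; the last pictures show all four items upright in their bays and the red tube, tin and beaker where they started, though the hand-in returned no verdict.

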